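# Release the eccentric lock and push the cell carriage home

## Task

The sample cell is loaded: swing the lever of the analyser's eccentric lock round, with the fingertips, until the cam stands at its low point against the stop, and only then push the cell carriage forward by its push plate until it is fully home against its front stops. Do not touch or lift the glass cell, which must stay seated upright in its nest, and leave the other things on the bench where they are.

Things in the scene. Friction and masses are not known exactly. Their poses are not given: they have to be found in the camera images.
- analyser: Fixed bench analyser, dark grey base 300 (x) by 430 (y) mm, x -150 to 150, y -275 to 155. Origin at bench level under the carriage's centre line; x = forward, the way the carriage is pushed (away from the robot at yaw 0), y left. Black deck top at z 52 mm. On its right: electronics case (y -275 to -165, 158 high) and measuring head (x -10 to 100, y -165 to -80, 132 high).
- snout (a point): Tip of the measuring head's black lens snout (34 mm diameter, along y), at analyser (45, -40), z 98 mm, beside where the cell stands when home. Fixed.
- stops (a point): Midway between the carriage's two front stops, steel blocks 68 mm high at analyser x 76 to 89, y +-26; this point at analyser (76, 0), z 60 mm: the carriage's front edge reaches it when home. Fixed.
- carriage (a joint): Travel of the cell carriage along analyser x, in m: 0 = back in the loading position (the start), 0.040 = fully home against the front stops. About 2 N of friction; stays where left. Aluminium plate 120 by 76 mm, top at z 72 mm, from analyser x -85 to 35 at travel 0. The cam holds it short of home unless the cam is at its low point.
- roller (a point): Centre of the follower, a steel roller of 16 mm diameter (top with cover z 72 mm) on an arm at the carriage's left side, running against the cam disc's edge; at analyser (-30, 75), z 61 mm at travel 0. Moves with the carriage.
- push_face (a point): Centre of the rear face (the face that looks to analyser -x) of the carriage's upright push plate: plate 64 mm wide, 8 mm thick, top edge 120 mm above the bench; this point 102 mm above the bench. At travel 0 it is at analyser (-85, 0); it moves with the carriage.
- cam (a joint): Angle of the eccentric lock about its vertical spindle, rad, growing counter-clockwise seen from above: 0 = high point faces the roller, 3.14 = low point faces it, where an internal stop ends the turn. Starts at 0.4 to 1.0; stays where left; takes about 3 N at the lever. The lever points (value - 20 degrees) counter-clockwise from analyser +x: 160 degrees at the low point, back and a little left.
- cam_spindle (a point): On the cam's axis, top of its dark hub (26 mm diameter), z 96 mm, at analyser (34, 75). Below the hub the steel cam disc, 68 mm diameter, 12 mm thick, top at z 68 mm, 20 mm off-centre; its high side points 160 degrees clockwise from the lever, nearly opposite to it.
- lever_grip (a point): Centre of the black upright grip at the lever's end, 100 mm from the spindle axis: 22 mm diameter, z 78 to 118 mm, this point at 98. The lever is a flat steel bar, 9 mm wide, z 80 to 94 mm, straight from hub to grip; 28 mm of air under it down to the deck. Fingertips can push on the bar's side between hub and grip; nothing else stands in the ring it sweeps.
- nest (a point): Centre of the floor of the cell's nest on the carriage, 72 mm above the bench, at analyser (5, 0) at travel 0; a black square frame, 27 mm inside, 35 mm outside, 13 mm deep.
- cell: The loaded glass sample cell with white cap, 24 by 24 by 55 mm, standing loose in the nest. Origin at the centre of its underside, z up.
- spare_cell: A second cell of the same kind, standing on the deck on the -y side of the push plate. Origin at its underside.
- vial: Small capped vial, 24 mm diameter, 48 mm tall, standing on the deck near its corner at analyser -x, +y. Origin at its underside.
- wash_bottle: White wash bottle, 64 mm diameter, 160 mm tall, on the bench to the right. Origin at its underside.
- beaker: Glass beaker, 70 mm diameter, 90 mm tall, on the bench to the left. Origin at its underside.
- jar: Amber jar, 56 mm diameter, 65 mm tall, on the bench to the left. Origin at its underside.
- screwdriver: Screwdriver 150 mm long lying on the bench to the right. Origin at its underside.
There are look-alikes about, which are no part of the job. Leave any green or purple look-alike of the cell alone.

How it is judged (in metres and radians):
On the way, in this order (a step that is already met when the one before it is completed fails the run):
1. the cam is turned to its low point while the carriage is still back (value of joint cam above 2.9 rad and value of joint carriage below 0.01 m), for 0.2 s.
2. the carriage is pushed fully home (value of joint cam above 2.9 rad and value of joint carriage above 0.038 m), for 0.2 s.
At the end, for the whole second after the job is handed in: The cam is within 0.24 rad of its low point, the carriage at rest within 2 mm of fully home, and the cell at rest, upright (within 0.12 rad) and seated in its nest (within 4 mm) (all of step 2 and velocity of joint carriage below 0.005 m/s and horizontal distance between cell and nest below 0.004 m and z of cell in the frame of analyser below 0.076 m and angle between cell's own z axis and vertical below 0.12 rad and linear speed of cell below 0.02 m/s); the robot touches nothing.
It fails at once if the carriage is pushed forward (over 10 mm) with the cam not yet at its low point (value of joint cam below 2.85 rad and value of joint carriage above 0.01 m).
It fails at once if the carriage is rammed against the cam (value of joint cam below 2.85 rad and contact force between carriage and cam above 15 N).
It fails at once if the glass cell is touched by the robot (contact force between any of the fingers, the arm and cell above 0.5 N).
It fails at once if the cell is lifted or tipped (z of cell in the frame of analyser above 0.08 m or angle between cell's own z axis and vertical above 0.3 rad).
It fails at once if another thing on the deck or bench is moved (distance of any of spare_cell, vial, wash_bottle, beaker, jar from where it was at the start of the episode above 0.02 m or distance of screwdriver from where it was at the start of the episode above 0.03 m).
It also fails if it takes over 58 s, if anything falls off the work surface, if the arm or the gripper's body presses on something with over 40 N, if the wrist force passes 120 N, or if a joint passes its speed limit or range.

## Robot

A 7-joint arm with a two-finger parallel gripper is mounted at the origin on the work surface. World frame = base frame: x ahead of the robot, y to its left, z up, the work surface at z = 0. Lengths are in mm, angles in degrees, forces in N, time in s.
With the tool pointing down it reaches from about 400 to 850 mm from the base axis. Payload 10.4 kg.
Tool frame: the origin (TCP) lies on the centre line of the jaws, within the pads' length; the fingertips stand r.finger_overhang ahead of it and the grasp point (between the pads) lies 8 mm behind it (r.finger_overhang is the distance from the TCP to the fingertips, in mm); z points along the fingers, y is the line along which they close (so a half turn about z gives the same grasp; the last joint's range is limited). The gripper opens to 87 mm and grips with 3 to 60 N. Pads are 19 mm wide; open, the fingers measure 117 mm over their backs; the gripper's body (75 mm by 190 mm) begins 51 mm behind the grasp point.
Start: joints at [-74.003, 19.034, -3.707, 83.658, 1.238, 77.344, -5.071], TCP at [185.761, 596.778, 233.576] pointing down, gripper open.
Joint ranges: [-148.97, 148.97], [-28.65, 121.19], [-84.17, 76.75], [9.2, 138.47], [-72.65, 252.65], [3.7, 117.97], [-149.18, 149.18]. Speed limits (degrees/s): [127.2, 127.2, 159.86, 159.86, 180, 180, 180].

## Interface

Orientations are given as [roll, pitch, yaw] about the fixed x, y, z axes, in that order (R = Rz(yaw) Ry(pitch) Rx(roll)).
In Python, from station import get_state, grab_frame, hand_in, r gives the robot as it stands.
- The arm moves only by the tool apply_moves, never from a script. Its argument "plan" is a list of rows, each a list of 7 numbers: the shift along the tool's x, y, z in cm, then the turn, a rotation vector about the tool's x, y, z in rad, then the finger opening in cm, from 0 to 8.7. A call has 1 to 5 rows; each row shifts and turns the commanded pose from where the row before left it, along the tool's axes as they then stand; what a row does not reach is not made up. A row lasts 1/8 s, in which the tool goes at most 62.5 mm and 10.7 degrees, less where a joint would pass 70% of its speed; a pose out of reach is approached as far as the arm can. A call is refused whole if a number of a shift passes 6.25 or a number of a turn 0.188, either way. A call with a gripper value outside its range is refused whole. The fingers move at their own pace and stop on an object; the grip force is fixed at half the most. Time passes only in rows, so rows that do not move let the fingers close. It gives the time, the measured TCP pose, the force, the opening and the grip force at its end, in the units of the state.
- get_state(): the state, without advancing time (a new reading comes with each control period).
- grab_frame(name): name is "side" or "top"; returns a dict with "img" (420x560x3 uint8, red, green, blue), "fx", "fy", "cx", "cy" (pixels), "extrinsics" (4x4, takes a point from world to camera coordinates). Camera axes: x right, y down, z forward; pixel columns grow to the right and rows downward; lengths in mm; the calibration is good to about 2 mm. A picture is of the moment at which its call begins. There is no depth.
- hand_in(): hands the job in; it is judged then, once.
The state is a dict: "clock": time; "joints": joint angles; "qd": joint speeds; "tau": joint torques, N m; "ee_pos": TCP position; "ee_rot": TCP orientation; "contact_force": force on the tool from outside, world axes, zero at the start; "ft_torque": the same for the moment, N m; "grip_width": opening from 0.0 (shut) to 1.0 (fully open); "grasp_force": force on a finger pad.
Only numpy, scipy, OpenCV 4.12 (cv2) and the standard library are available. Lean on these libraries where they do the work, as an engineer would, in place of code of your own. Each camera call takes 0.05 s, during which the arm holds its last target. There are 200 camera calls.

## Working session

There is one attempt and no reset: what is moved stays moved. The work goes in short steps, Python scripts to look and compute and a tool call to move; the robot and the scene stay as the last step left them, time stands still between calls to the robot, and variables do not carry over. Pictures are saved under pics/ and viewed, at most 10 in all, crops included, and the job is handed in when it is done.

Besides the shell and the picture viewer there is one more tool, called after ">>>" by a JSON object that holds its "fn" and its "kwargs". apply_moves: Moves the arm, as the interface text tells. Its arguments: {"type":"object","properties":{"plan":{"type":"array"}},"required":["plan"]}

```bash
mkdir -p pics
cat > h.py <<'E'
import numpy as np, cv2
from station import get_state, grab_frame, r
def save(n,name):
    f=grab_frame(n); cv2.imwrite(f'pics/{name}.png',cv2.resize(f['img'][:,:,::-1],(800,600),interpolation=cv2.INTER_CUBIC)); 
    np.savez(f'pics/{name}.npz',**{k:f[k] for k in('fx','fy','cx','cy','extrinsics','img')}); return f
def ray(f,u,v,z):  # pixel (560x420 scale) -> world at height z
    E=np.array(f['extrinsics']);R,t=E[:3,:3],E[:3,3]
    c=-R.T@t; d=R.T@np.array([(u-f['cx'])/f['fx'],(v-f['cy'])/f['fy'],1]); return c+d*(z-c[2])/d[2]
def proj(f,p):
    E=np.array(f['extrinsics']);q=E[:3,:3]@np.array(p)+E[:3,3]; return f['fx']*q[0]/q[2]+f['cx'],f['fy']*q[1]/q[2]+f['cy']
E
python3 - <<'E'
from h import *
for n in('top','side'):
    f=save(n,n+'0'); E=f['extrinsics']; print(n,f['fx'],f['cx'],f['cy'],(-E[:3,:3].T@E[:3,3]).round(), E[:3,:3].round(2).tolist())
print(get_state(), r.finger_overhang)
E
```

```text
top 409.5046618587601 268.641460378262 211.8629741662482 [ 469.  -52. 1235.] [[-0.01, -1.0, -0.01], [-1.0, 0.01, -0.05], [0.05, 0.01, -1.0]]
side 543.6970260811828 281.8563954828606 210.80873688678216 [ 435.  966. 1286.] [[-1.0, -0.09, -0.01], [-0.06, 0.76, -0.65], [0.06, -0.65, -0.76]]
{'clock': 0.1, 'joints': array([-74.00507203,  19.06829522,  -3.70772855,  83.70140257,
         1.23746936,  77.34253467,  -5.07006923]), 'qd': array([ 0.07450167, -0.15440007, -0.00395171, -0.19806855,  0.02227108,
        0.01759633, -0.07651206]), 'tau': array([ 8.85914615e-04, -6.24541998e+01,  2.42645462e-02, -3.90724862e+01,
       -6.14295504e-02,  3.65658535e-02,  6.34291314e-05]), 'ee_pos': array([185.64978193, 596.44397488, 232.8324072 ]), 'ee_rot': array([-1.79927669e+02,  2.91052862e-03,  1.62712534e+02]), 'contact_force': array([ 0.23040816,  0.9104741 , -0.80279273]), 'ft_torque': array([-0.00982354, -0.02912484, -0.00891342]), 'grasp_force': 0.0, 'grip_width': 0.9991807483090408} 11.0
```

View pics/top0.png

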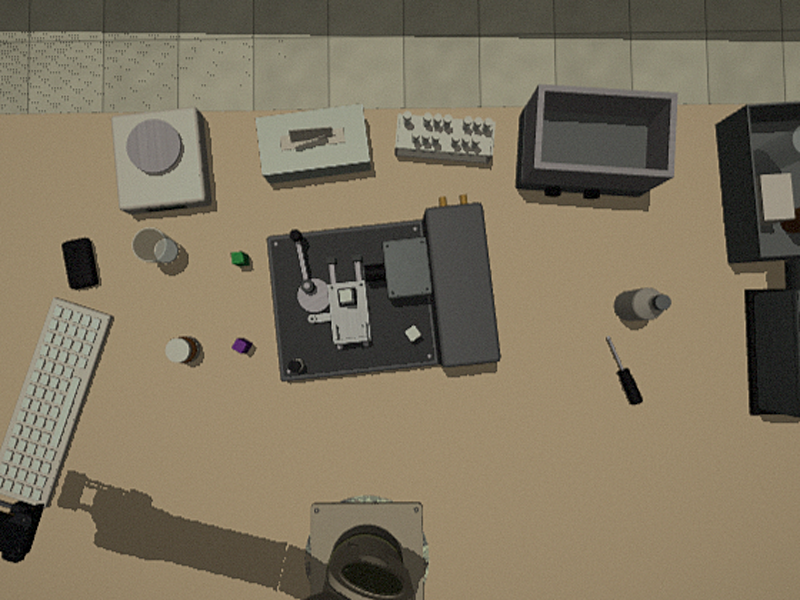

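View pics/side0.png

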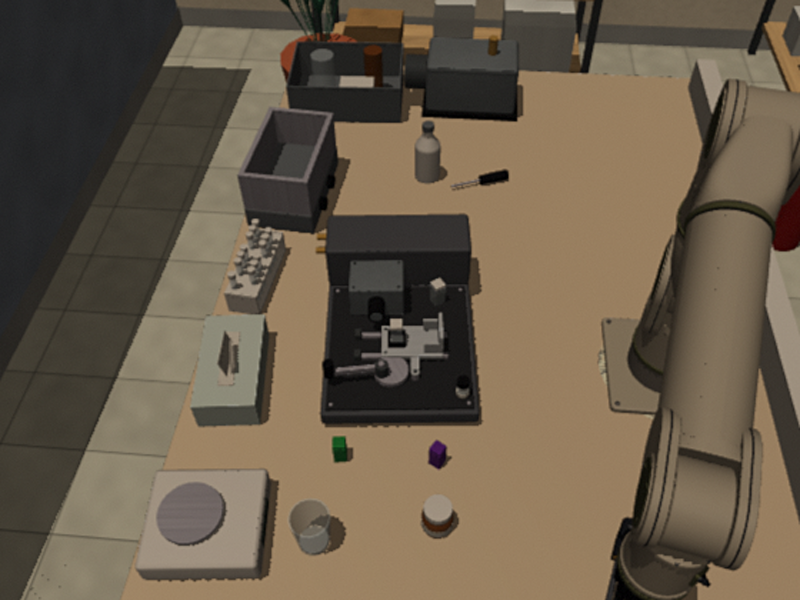

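The top view shows the analyser at about (270–500, 205–380), with its yaw slightly off zero. The spindle is near (308,287), the grip near (296,236) and the push plate near (352,345). The side view agrees. I'll enlarge the analyser for exact points.

Run:
```python
from h import *
d=np.load('pics/top0.npz'); im=d['img'][135:275,180:360,::-1]
cv2.imwrite('pics/c1.png',cv2.convertScaleAbs(cv2.resize(im,None,fx=4.25,fy=4.25,interpolation=cv2.INTER_CUBIC),alpha=1.5,beta=15))
```

```text
(no output)
```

View pics/c1.png

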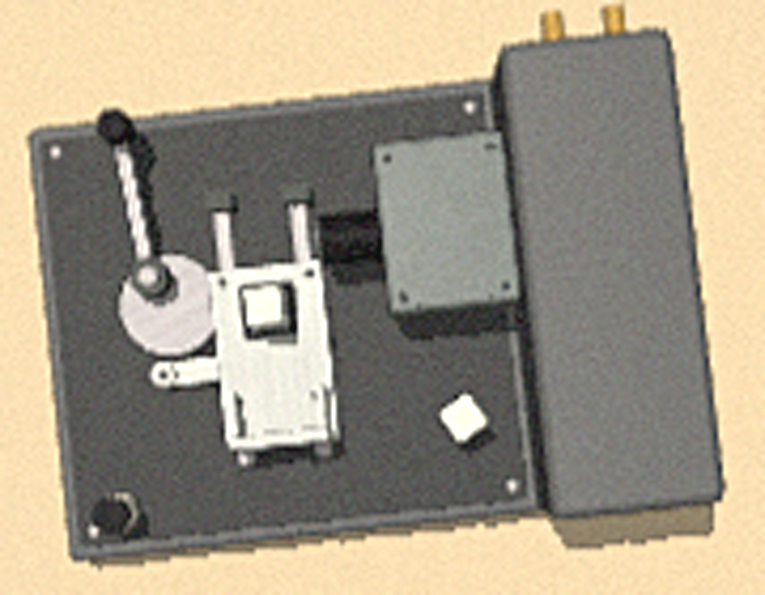

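The crop shows deck corners at (32,135) and (75,556), hub (152,278), roller (165,373), grip top (115,125), vial (118,512) and spare cell (464,418). Next I'll fit the analyser pose to these.

```bash
cat >> h.py <<'E'
def fit():
    f=np.load('pics/top0.npz'); W=lambda x,y,z: ray(f,180+x/4.25-.4,135+y/4.25-.4,z)[:2]
    P=[(32,135,52,150,155),(75,556,52,-150,155),(152,276,96,34,75),(165,373,72,-30,75),(668,32,158,150,-275),(722,498,158,-150,-275)]
    w=np.array([W(*p[:3]) for p in P]); a=np.array([p[3:] for p in P],float)
    wc,ac=w.mean(0),a.mean(0); H=(a-ac).T@(w-wc); th=np.arctan2(H[0,1]-H[1,0],H[0,0]+H[1,1])
    R=np.array([[np.cos(th),-np.sin(th)],[np.sin(th),np.cos(th)]]); t=wc-R@ac
    return th,R,t,w-(a@R.T+t),W
TH,R2,T2,RES,W=fit()
A2W=lambda x,y: R2@np.array([x,y])+T2
W2A=lambda p: R2.T@(np.array(p)-T2)
E
python3 - <<'E'
from h import *
print(np.degrees(TH),T2,RES.round(1).tolist())
g=W2A(W(115,122,118));print('grip',g,np.hypot(*(g-[34,75])),np.degrees(np.arctan2(g[1]-75,g[0]-34)))
print('vial',W2A(W(118,508,100)),'spare',W2A(W(464,418,107)),'cell',W2A(W(266,307,127)))
for n,x,y in[('spindle',34,75),('push',-85,0),('home',-45,0)]: print(n,A2W(x,y))
E
```

```text
5.553963876084247 [533.63501096  30.33705365] [[-5.7, -4.1], [5.4, -3.9], [0.5, -1.3], [1.0, -0.2], [-4.9, 4.1], [3.7, 5.5]]
grip [134.41490971  84.46429147] 100.85993706357422 5.3843273435541175
vial [-114.16814709  110.45137202] spare [ -80.20019057 -119.47255605] cell [ 3.86256398 -0.86668195]
spindle [560.21665586 108.27559453]
push [449.03404475  22.11047985]
home [488.84626414  25.9818087 ]
```

>>> {"fn": "apply_moves", "kwargs": {"plan": [[0, 0, 0, 0, 0, -0.1, 0], [0, 0, 0, 0, 0, -0.1, 0], [0, 0, 0, 0, 0, -0.1, 0], [0, 0, 0, 0, 0, -0.1, 0]]}}

```text
clock: 0.6
ee_pos: [185.7, 596.6, 233.1]
ee_rot: [-180.0, -0.0, -174.2]
contact_force: [-0.5, 0.3, -0.6]
grip_width: 0.63
grasp_force: 0.0
```

```bash
cat >> h.py <<'E'
def where():
    s=get_state(); p=s['ee_pos']; y=np.radians(s['ee_rot'][2]); a=W2A(p[:2])
    print('t',round(s['clock'],2),'analyser TCP',a.round(1),'z',p[2].round(1),'rot',s['ee_rot'].round(2),'F',(R2.T@s['contact_force'][:2]).round(1),s['contact_force'][2].round(1),'w',s['grip_width'].round(2)); return a,p[2]
def path(ths,rc=62,gap=0):
    out=[]
    for d in ths:
        t=np.radians(d);u=np.array([np.cos(t),np.sin(t)]);n=np.array([-u[1],u[0]])
        out.append(np.array([34,75])+rc*u-n*(4.5+gap+9.5*abs(n[0])+15*abs(n[1])))
    return np.array(out)
E
python3 -c "
from h import *
where(); print(path([5.4],gap=15)); print('yaw want',np.degrees(TH)+180-360)
P=path(range(0,166,10)); print(P.round(0).tolist())"
```

```text
Traceback (most recent call last):
  File "h.py", line 23, in where
    print('t',round(s['clock'],2),'analyser TCP',a.round(1),'z',p[2].round(1),'rot',s['ee_rot'].round(2),'F',(R2.T@s['contact_force'][:2]).round(1),s['contact_force'][2].round(1),'w',s['grip_width'].round(2)); return a,p[2]
                                                                                                                                                                                       ^^^^^^^^^^^^^^^^^^^^^
AttributeError: 'float' object has no attribute 'round'
```

```bash
sed -i "s/s\['grip_width'\].round(2)/round(s['grip_width'],2)/" h.py
python3 -c "
from h import *
where(); print(path([5.4],gap=15)); print('yaw want',np.degrees(TH)+180-360)
P=path(range(0,166,10)); print(P.round(0).tolist())"
```

```text
t 0.6 analyser TCP [-291.5  597.2] z 233.1 rot [-1.7996e+02 -2.0000e-02 -1.7419e+02] F [-0.4  0.4] -0.6 w 0.63
[[99.04944933 45.66404149]]
yaw want -174.44603612391575
[[96.0, 56.0], [99.0, 65.0], [100.0, 76.0], [99.0, 87.0], [96.0, 98.0], [90.0, 109.0], [83.0, 119.0], [73.0, 127.0], [61.0, 133.0], [48.0, 137.0], [39.0, 139.0], [30.0, 140.0], [21.0, 139.0], [11.0, 136.0], [1.0, 132.0], [-9.0, 125.0], [-17.0, 117.0]]
```

>>> {"fn": "apply_moves", "kwargs": {"plan": [[-3.5, -5, 0, 0, 0, 0, 0], [-3.5, -5, 0, 0, 0, 0, 0], [-3.5, -5, 0, 0, 0, 0, 0], [-3.5, -5, 0, 0, 0, 0, 0], [-3.5, -5, 0, 0, 0, 0, 0]]}}

```text
clock: 1.23
ee_pos: [385.4, 363.3, 233.4]
ee_rot: [180.0, -0.0, -174.4]
contact_force: [1.3, 0.4, -0.2]
grip_width: 0.063
grasp_force: 0.0
```

>>> {"fn": "apply_moves", "kwargs": {"plan": [[-3.5, -5, 0, 0, 0, 0, 0], [-3.5, -5, 0, 0, 0, 0, 0], [-3.5, -5, 0, 0, 0, 0, 0], [-3.5, -5, 0, 0, 0, 0, 0], [0, 0, 0, 0, 0, 0, 0]]}}

```text
clock: 1.85
ee_pos: [545.8, 174.2, 233.1]
ee_rot: [-179.9, 0.0, -174.8]
contact_force: [-0.8, 0.3, 0.7]
grip_width: 0.005
grasp_force: 0.0
```

```bash
python3 -c "
from h import *
where()"
```

```text
t 1.85 analyser TCP [ 26.  142.1] z 233.1 rot [-1.7986e+02  1.0000e-02 -1.7485e+02] F [-0.7  0.3] 0.7 w 0.0
```

>>> {"fn": "apply_moves", "kwargs": {"plan": [[-3.6, -4.8, 0, 0, 0, 0, 0], [-3.6, -4.8, 0, 0, 0, 0, 0], [0, 0, 4, 0, 0, 0, 0], [0, 0, 3, 0, 0, 0, 0], [0, 0, 0, 0, 0, 0, 0]]}}

```text
clock: 2.48
ee_pos: [622.6, 91.8, 160.9]
ee_rot: [-180.0, -0.3, -174.3]
contact_force: [-0.3, -0.6, 0.7]
grip_width: 0.006
grasp_force: 0.0
```

```bash
python3 -c "
from h import *
where();save('top','top1')
f=np.load('pics/top1.npz');im=f['img'][135:275,180:360,::-1];a=cv2.resize(im,(540,420),interpolation=cv2.INTER_CUBIC)
cv2.imwrite('pics/c2.png',cv2.convertScaleAbs(a,alpha=1.5,beta=15))"
```

```text
t 2.48 analyser TCP [94.5 52.6] z 160.9 rot [-179.98   -0.3  -174.33] F [-0.4 -0.5] 0.7 w 0.01
```

View pics/c2.png

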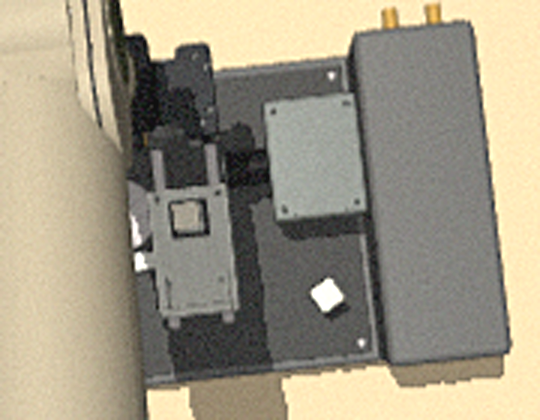

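The arm hides the lever from above, so the side view will serve from here. I'll finish the approach and descend beside the bar.

>>> {"fn": "apply_moves", "kwargs": {"plan": [[-0.4, -1.0, 2, 0, 0, 0, 0], [0, 0, 2, 0, 0, 0, 0], [0, 0, 2, 0, 0, 0, 0], [0, 0, 1.2, 0, 0, 0, 0], [0, 0, 0, 0, 0, 0, 0]]}}

```text
clock: 3.15
ee_pos: [628.7, 81.9, 90.4]
ee_rot: [-180.0, -0.1, -174.4]
contact_force: [0.1, 1.6, 0.8]
grip_width: 0.002
grasp_force: 0.0
```

```bash
python3 -c "
from h import *
where();save('side','side1')
f=np.load('pics/side1.npz');im=f['img'][180:300,210:340,::-1];a=cv2.resize(im,(650,600),interpolation=cv2.INTER_CUBIC)
cv2.imwrite('pics/c3.png',cv2.convertScaleAbs(a,alpha=1.5,beta=15))"
```

```text
t 3.15 analyser TCP [99.6 42.1] z 90.4 rot [-1.7999e+02 -1.1000e-01 -1.7436e+02] F [0.2 1.6] 0.8 w 0.0
```

View pics/c3.png

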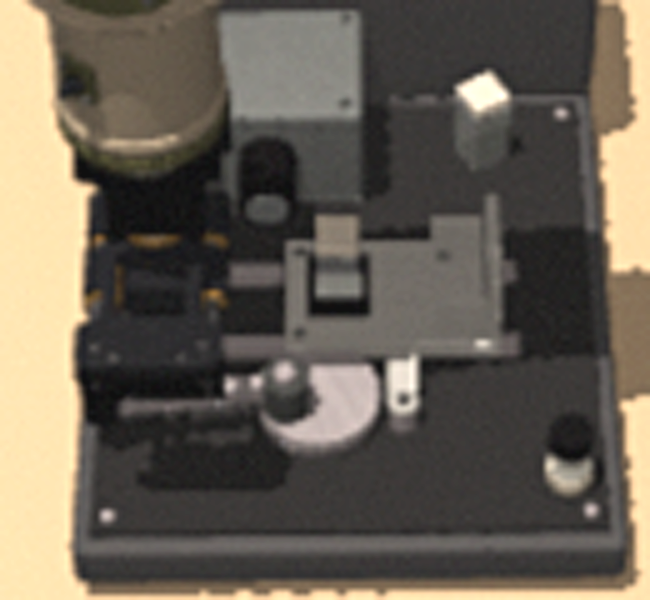

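>>> {"fn": "apply_moves", "kwargs": {"plan": [[0, 1.0, 0, 0, 0, 0, 0], [0, 0.8, 0, 0, 0, 0, 0], [0, 0.5, 0, 0, 0, 0, 0], [0, 1.1, 0, 0, 0, 0, 0], [0.1, 1.1, 0, 0, 0, 0, 0]]}}

```text
clock: 3.82
ee_pos: [623.8, 125.4, 91.5]
ee_rot: [-179.9, -0.0, -174.4]
contact_force: [-0.5, -5.0, -0.4]
grip_width: 0.005
grasp_force: 2.2
```

```bash
python3 -c "
from h import *
where()"
```

```text
t 3.83 analyser TCP [99.  85.9] z 91.5 rot [-1.7989e+02 -4.0000e-02 -1.7445e+02] F [-1.  -4.9] -0.4 w 0.0
```

>>> {"fn": "apply_moves", "kwargs": {"plan": [[0.3, 1.1, 0, 0, 0, 0, 0], [0.6, 1.1, 0, 0, 0, 0, 0], [0.7, 1.0, 0, 0, 0, 0, 0], [1.0, 0.8, 0, 0, 0, 0, 0], [1.2, 0.6, 0, 0, 0, 0, 0]]}}

```text
clock: 4.45
ee_pos: [581.3, 169.0, 91.7]
ee_rot: [180.0, 0.1, -174.4]
contact_force: [3.6, -2.8, 0.1]
grip_width: 0.007
grasp_force: 1.9
```

>>> {"fn": "apply_moves", "kwargs": {"plan": [[1.3, 0.4, 0, 0, 0, 0, 0], [1.0, 0.2, 0, 0, 0, 0, 0], [0.9, 0.1, 0, 0, 0, 0, 0], [0.9, -0.1, 0, 0, 0, 0, 0]]}}

```text
clock: 4.95
ee_pos: [540.0, 171.2, 92.0]
ee_rot: [179.9, 0.1, -174.3]
contact_force: [5.0, -0.9, 1.2]
grip_width: 0.006
grasp_force: 2.0
```

```bash
python3 -c "
from h import *
where();save('side','side2')
f=np.load('pics/side2.npz');im=f['img'][180:300,210:340,::-1];a=cv2.resize(im,(650,600),interpolation=cv2.INTER_CUBIC)
cv2.imwrite('pics/c4.png',cv2.convertScaleAbs(a,alpha=1.5,beta=15))"
```

```text
t 4.95 analyser TCP [ 19.9 139.6] z 92.0 rot [ 1.7994e+02  7.0000e-02 -1.7434e+02] F [ 4.9 -1.3] 1.2 w 0.01
```

View pics/c4.png

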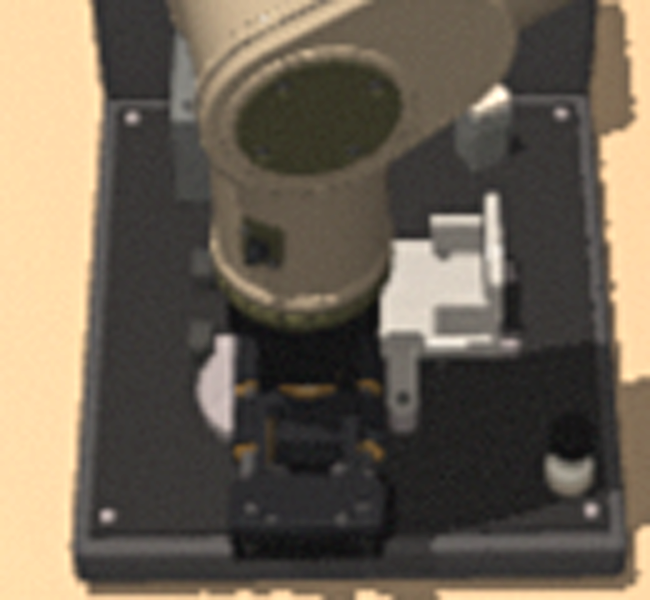

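The disc's high side now points forward (about (220,390) in the crop) and the force is steady near 5 N. I'll continue round to the stop.

>>> {"fn": "apply_moves", "kwargs": {"plan": [[0.9, -0.3, 0, 0, 0, 0, 0], [1.0, -0.4, 0, 0, 0, 0, 0], [1.0, -0.7, 0, 0, 0, 0, 0], [0.5, -0.5, 0, 0, 0, 0, 0]]}}

```text
clock: 5.5
ee_pos: [507.6, 148.1, 91.6]
ee_rot: [180.0, -0.0, -174.4]
contact_force: [3.7, 2.7, -0.1]
grip_width: 0.002
grasp_force: 1.7
```

>>> {"fn": "apply_moves", "kwargs": {"plan": [[0.3, -0.3, 0, 0, 0, 0, 0], [0, 0, 0, 0, 0, 0, 0]]}}

```text
clock: 5.75
ee_pos: [505.1, 144.7, 91.4]
ee_rot: [-180.0, -0.1, -174.4]
contact_force: [1.3, 0.9, 0.3]
grip_width: 0.007
grasp_force: 0.3
```

```bash
python3 -c "
from h import *
where()"
```

```text
t 5.75 analyser TCP [-17.4 116.6] z 91.4 rot [-1.8000e+02 -7.0000e-02 -1.7439e+02] F [1.4 0.8] 0.3 w 0.01
```

>>> {"fn": "apply_moves", "kwargs": {"plan": [[0.1, -0.3, 0, 0, 0, 0, 0], [0.1, -0.3, 0, 0, 0, 0, 0], [0, 0, 0, 0, 0, 0, 0]]}}

```text
clock: 6.12
ee_pos: [503.7, 140.0, 91.4]
ee_rot: [179.9, -0.0, -174.3]
contact_force: [-1.0, 7.7, 0.5]
grip_width: 0.006
grasp_force: 3.3
```

```bash
python3 -c "
from h import *
where()"
```

```text
t 6.12 analyser TCP [-19.2 112.1] z 91.4 rot [ 1.7991e+02 -3.0000e-02 -1.7432e+02] F [-0.2  7.8] 0.5 w 0.01
```

>>> {"fn": "apply_moves", "kwargs": {"plan": [[0.1, -0.4, 0, 0, 0, 0, 0], [0, 0, 0, 0, 0, 0, 0]]}}

```text
clock: 6.38
ee_pos: [503.5, 139.5, 91.7]
ee_rot: [179.7, 0.1, -174.2]
contact_force: [2.6, 17.9, -5.6]
grip_width: 0.009
grasp_force: 9.3
```

```bash
python3 -c "
from h import *
where()"
```

```text
t 6.38 analyser TCP [-19.4 111.5] z 91.7 rot [ 1.7969e+02  1.0000e-01 -1.7418e+02] F [ 4.3 17.6] -5.6 w 0.01
```

The force rose to 18 N with no movement, so the cam is at its stop. Next I'll back off, lift and go behind the push plate.

>>> {"fn": "apply_moves", "kwargs": {"plan": [[-0.5, 2.0, 0, 0, 0, 0, 0], [0, 0, -5, 0, 0, 0, 0], [0, 0, -5, 0, 0, 0, 0], [5.5, 0, 0, 0, 0, 0, 0], [5.5, 0, 0, 0, 0, 0, 0]]}}

```text
clock: 7.0
ee_pos: [396.1, 143.8, 191.6]
ee_rot: [-179.9, -0.0, -174.4]
contact_force: [-0.9, 1.3, 0.6]
grip_width: 0.009
grasp_force: 0.0
```

>>> {"fn": "apply_moves", "kwargs": {"plan": [[1.0, -4, 0, 0, 0, 0, 0], [0, -5, 0, 0, 0, 0, 0], [0, -4, 0, 0, 0, 0, 0], [0, 0, 0, 0, 0, 0, 0]]}}

```text
clock: 7.5
ee_pos: [399.9, 11.2, 191.5]
ee_rot: [-180.0, -0.0, -174.7]
contact_force: [-0.3, 0.3, -0.0]
grip_width: 0.005
grasp_force: 0.0
```

```bash
python3 -c "
from h import *
where();save('side','side3')
f=np.load('pics/side3.npz');im=f['img'][180:300,210:340,::-1];a=cv2.resize(im,(650,600),interpolation=cv2.INTER_CUBIC)
cv2.imwrite('pics/c5.png',cv2.convertScaleAbs(a,alpha=1.5,beta=15))"
```

```text
t 7.5 analyser TCP [-135.    -6.1] z 191.5 rot [-1.7997e+02 -4.0000e-02 -1.7466e+02] F [-0.3  0.3] -0.0 w 0.01
```

View pics/c5.png

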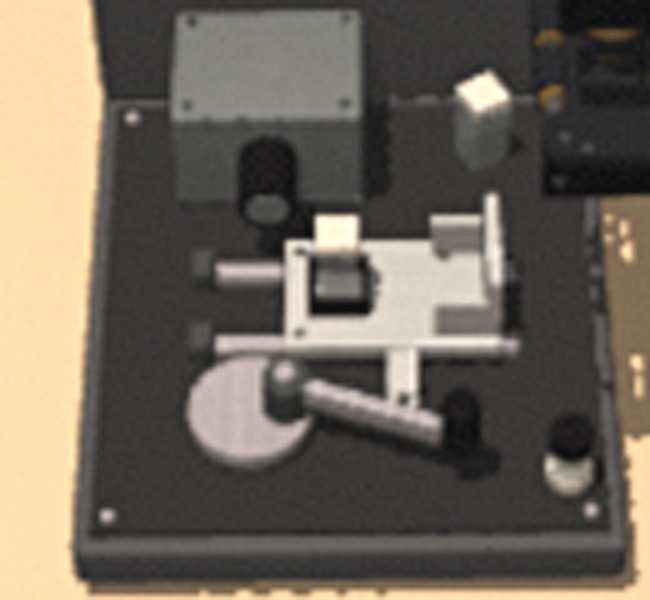

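The lever points back-left (grip at (460,415) in the crop), the carriage is still back and the cell is upright. I'll descend behind the push plate and push.

>>> {"fn": "apply_moves", "kwargs": {"plan": [[0, 0.6, 3, 0, 0, 0, 0], [0, 0, 3, 0, 0, 0, 0], [0, 0, 2.8, 0, 0, 0, 0], [0, 0, 0, 0, 0, 0, 0]]}}

```text
clock: 8.05
ee_pos: [397.8, 20.4, 102.1]
ee_rot: [-179.9, -0.2, -174.3]
contact_force: [0.6, 1.4, 1.2]
grip_width: 0.002
grasp_force: 0.0
```

>>> {"fn": "apply_moves", "kwargs": {"plan": [[-1, 0, 0, 0, 0, 0, 0], [-1, 0, 0, 0, 0, 0, 0], [-1, 0, 0, 0, 0, 0, 0], [-0.6, 0, 0, 0, 0, 0, 0], [0, 0, 0, 0, 0, 0, 0]]}}

```text
clock: 8.68
ee_pos: [435.5, 23.4, 103.5]
ee_rot: [-180.0, -0.0, -174.4]
contact_force: [0.1, -0.6, -1.0]
grip_width: 0.006
grasp_force: 0.0
```

```bash
python3 -c "
from h import *
where()"
```

```text
t 8.68 analyser TCP [-98.3   2.6] z 103.5 rot [-179.99   -0.   -174.38] F [ 0.  -0.6] -1.0 w 0.01
```

>>> {"fn": "apply_moves", "kwargs": {"plan": [[-0.3, -0.2, 0, 0, 0, 0, 0], [-0.3, 0, 0, 0, 0, 0, 0], [-0.4, 0, 0, 0, 0, 0, 0], [-0.4, 0, 0, 0, 0, 0, 0], [-0.4, 0, 0, 0, 0, 0, 0]]}}

```text
clock: 9.3
ee_pos: [453.4, 23.2, 103.4]
ee_rot: [-180.0, -0.0, -174.4]
contact_force: [-1.8, -1.6, 0.7]
grip_width: 0.002
grasp_force: 1.1
```

```bash
python3 -c "
from h import *
where()"
```

```text
t 9.3 analyser TCP [-80.5   0.6] z 103.4 rot [-1.8000e+02 -2.0000e-02 -1.7438e+02] F [-1.9 -1.4] 0.7 w 0.0
```

Contact at 2 N, as expected from the friction. On towards home.

>>> {"fn": "apply_moves", "kwargs": {"plan": [[-0.4, 0, 0, 0, 0, 0, 0], [-0.4, 0, 0, 0, 0, 0, 0], [-0.4, 0, 0, 0, 0, 0, 0], [-0.4, 0, 0, 0, 0, 0, 0], [-0.4, 0, 0, 0, 0, 0, 0]]}}

```text
clock: 9.93
ee_pos: [473.4, 25.3, 103.5]
ee_rot: [180.0, -0.0, -174.4]
contact_force: [-1.6, -1.6, -0.5]
grip_width: 0.002
grasp_force: 1.1
```

>>> {"fn": "apply_moves", "kwargs": {"plan": [[-0.3, 0, 0, 0, 0, 0, 0], [-0.3, 0, 0, 0, 0, 0, 0], [0, 0, 0, 0, 0, 0, 0]]}}

```text
clock: 10.3
ee_pos: [478.1, 25.8, 103.3]
ee_rot: [180.0, -0.2, -174.4]
contact_force: [-8.9, -2.0, 4.9]
grip_width: 0.005
grasp_force: 4.3
```

```bash
python3 -c "
from h import *
where()"
```

```text
t 10.3 analyser TCP [-55.7   0.8] z 103.3 rot [ 1.7998e+02 -1.6000e-01 -1.7437e+02] F [-9.  -1.1] 4.9 w 0.0
```

The force rose to 9 N near the expected -54.5, which is the stop. I'll press once more to confirm, then retreat.

>>> {"fn": "apply_moves", "kwargs": {"plan": [[-0.3, 0, 0, 0, 0, 0, 0], [0, 0, 0, 0, 0, 0, 0], [0, 0, 0, 0, 0, 0, 0]]}}

```text
clock: 10.68
ee_pos: [478.2, 25.8, 102.9]
ee_rot: [180.0, -0.5, -174.4]
contact_force: [-23.4, -2.1, 16.6]
grip_width: 0.004
grasp_force: 11.9
```

```bash
python3 -c "
from h import *
where()"
```

```text
t 10.68 analyser TCP [-55.6   0.8] z 102.9 rot [ 179.95   -0.52 -174.39] F [-23.5   0.2] 16.6 w 0.0
```

>>> {"fn": "apply_moves", "kwargs": {"plan": [[0.6, 0, 0, 0, 0, 0, 0], [2, 0, 0, 0, 0, 0, 0], [3, 0, 0, 0, 0, 0, 0], [0, 0, -5, 0, 0, 0, 0], [0, 0, 0, 0, 0, 0, 0]]}}

```text
clock: 11.3
ee_pos: [429.0, 21.3, 157.0]
ee_rot: [179.9, 0.4, -174.4]
contact_force: [0.9, -0.4, -0.7]
grip_width: 0.004
grasp_force: 0.0
```

```bash
python3 -c "
from h import *
where();save('side','side4')
f=np.load('pics/side4.npz');im=f['img'][180:300,210:340,::-1];a=cv2.resize(im,(650,600),interpolation=cv2.INTER_CUBIC)
cv2.imwrite('pics/c6.png',cv2.convertScaleAbs(a,alpha=1.5,beta=15))"
```

```text
t 11.3 analyser TCP [-105.     1.1] z 157.0 rot [ 179.88    0.44 -174.37] F [ 0.9 -0.5] -0.7 w 0.0
```

View pics/c6.png

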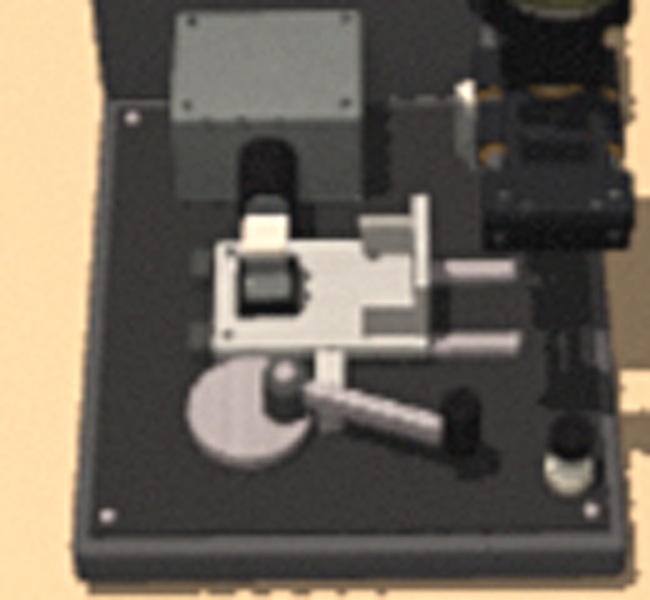

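The carriage's front edge meets the stops (column 215 in the crop). The lever is unchanged, the cell stands upright by the snout, and the arm is clear. Handing in.

```bash
python3 -c "
from station import hand_in
print(hand_in())"
```

```text
the job is handed in; nothing more can be done
None
```

The job is handed in (no verdict was returned): the cam is at its low-point stop, the carriage was then pushed home against its front stops, the cell is upright in its nest, and the arm is clear.

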